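# Load a test tile and hold the stamp ready over it

### The arm

A 7-joint arm with a two-finger parallel gripper is mounted at the origin on the work surface; the furniture and walls round the work are solid. World frame = base frame: x ahead of the robot, y to its left, z up, the work surface at z = 0. Lengths are in m, angles in rad, forces in N, time in s.
With the tool pointing down it reaches from about 0.425 to 0.875 m from the base axis. Payload 8.4 kg.
Tool frame: the origin (TCP) lies midway between the tips of the shut fingers; the grasp point (between the pads) lies env.hold_point_z behind it (env.hold_point_z is the distance from the TCP to the grasp point, in m); z points along the fingers, y is the line along which they close (so a half turn about z gives the same grasp; the last joint's range is limited). The gripper opens to 85 mm and grips with 20 to 120 N. Pads are 22 mm wide; open, the fingers measure 114 mm over their backs; the gripper's body (76 mm by 85 mm) begins 54 mm behind the grasp point. The pads swing forward as they close: fully open they stand 13 mm farther back than shut.
Start: joints at [-1.424, 0.333, 0.04, 1.465, -0.013, 1.343, -0.059], TCP at [0.158, 0.63, 0.231] pointing down, gripper open.
Joint ranges: [-2.58, 2.58], [-0.38, 2.09], [-1.3, 1.39], [0.25, 2.4], [-1.5, 4.64], [0.08, 2.09], [-2.65, 2.65]. Speed limits (rad/s): [2.22, 2.22, 2.79, 2.79, 3.14, 3.14, 3.14].

### API

Orientations are given as a unit quaternion [x, y, z, w].
In Python, from workcell import env, eyes, job gives the robot as it stands.
- The arm moves only by the tool move_arm, never from a script. Its argument "motion" is text: rows parted by semicolons, each of 6 numbers parted by spaces: the shift along the tool's x, y, z in mm, then the turn, a rotation vector about the tool's x, y, z in rad. A call has 1 to 5 rows; each row is the pose to reach, as a shift and turn from the pose commanded when the call began, along the tool's axes at that moment; what a row does not reach only later rows make up. A row lasts 1/12 s, in which the tool goes at most 41.7 mm and 7.16 degrees, less where a joint would pass 70% of its speed; a pose out of reach is approached as far as the arm can. A call with a gripper value outside its range is refused whole. "jaw" is the finger opening in mm, from 0 to 85.4, set as the call begins (left out, the last holds). The fingers move at their own pace and stop on an object; the grip force is fixed at half the most. Time passes only in rows, so rows that repeat a pose let the fingers close. It gives the time, the measured TCP pose, the force, the opening and the grip force at its end, in the units of the state.
- env.read_state(): the state, without advancing time (a new reading comes with each control period).
- eyes.camera(name): name is "scene" or "top" or "wrist"; returns the picture (400x640x3 uint8, red, green, blue); there is no depth.
- eyes.calibration(name): a dict with "K" (3x3 intrinsics, pixels), "world_to_cam" (4x4, takes a point from world to camera coordinates); the wrist camera has in their place "hand_eye" (4x4, takes a point from camera to tool coordinates, whose origin is the TCP and whose axes are the flange's). Camera axes: x right, y down, z forward; pixel columns grow to the right and rows downward; lengths in m; the calibration is good to about 2 mm. A picture is of the moment at which its call begins: read the wrist's pose just before it. calibration takes no time and is no camera call.
- job.finish_job(): hands the job in; it is judged then, once.
Trained networks look in the newest picture that a camera, given by its name, has taken for a name from the list of things; names that differ only in an ending like _2 or _b are one class to them, and where a whole thing is asked for, a point or a joint stands for the part that bears it (a point fixed in the world has none). Each returns a list of dicts, best first, with "p" (0 to 1); they miss things now and then, are a little off and sometimes report something else, mostly with a low value. They report only what shows in the picture. A call takes as long as a camera call.
- eyes.spot_in(camera, target): "box" ([left, top, right, bottom] as shares, 0 to 1, of the picture: columns of its width, rows of its height, round what is visible of it).
- eyes.regions_of(camera, target): "mask" (400x640 bool, what is visible of it) and "box" ([left, top, right, bottom] as shares, 0 to 1, of the picture: columns of its width, rows of its height, round what is visible of it).
- eyes.tip_of(camera, target): "at" ([row, column] as shares, 0 to 1, of the picture: columns of its width, rows of its height: a listed point, or the origin of a listed thing).
The state is a dict: "clock": time; "q": joint angles; "dq": joint speeds; "effort": joint torques, N m; "ee_pos": TCP position; "tool_rot": TCP orientation; "force": force on the tool from outside, world axes, zero at the start; "wrist_torque": the same for the moment, N m; "grip_width": finger opening in m; "finger_force": force on a finger pad.
Only numpy, scipy, OpenCV 4.12 (cv2) and the standard library are available. Lean on these libraries where they do the work, as an engineer would, in place of code of your own. Each camera call takes 0.05 s, during which the arm holds its last target. There are 200 camera calls.

### The job

Lay the red test tile flat in the metal nest so that it sits fully home between the corner walls, and let go of it. Then pick up the hand stamp, carry it over the row of pots and hold it upright and still about 1 cm above the tile, squarely lined up with it (either way round), never letting it touch the tile or the nest; finish while still holding it there. Leave the pots and the other two tiles where they are.

Things in the scene. Friction and masses are not known exactly. Their poses are not given: they have to be found in the camera images.
- tile_red: brown clay test tile with a red glazed field on top, a 34 x 52 x 8 mm block; origin at the centre of its underside, x along the 34 mm side, y along the 52 mm side, z up; 40 g, grasp across the 34 mm. Lies flat on the table among two tiles of the same shape in other colours, which place is which varies
- tile_blue: the same tile with a blue field, stays where it is
- tile_yellow: the same tile with a yellow field, stays where it is
- nest: tile nest fixed to the table: dark steel plate 80 (x) x 100 (y) x 12 mm, origin at the centre of its underside, with low bright walls on top (ridges 6.5 mm above the plate, 5 mm thick, roof-shaped lead-in): one across each y end of the seat and short ones at the seat's corners, leaving 37 mm wide gaps for fingers midway along the long sides, open outward
- nest_seat (a point): centre of the tile seat, 12 mm above the nest's origin, same axes: a flat pocket 38 mm (x) by 56 mm (y) between the walls, 2 mm room all round the tile, whose 34 mm side goes along x; a seated tile's top is 8 mm above this point
- stamp: hand stamp standing upright on its grey rest: flat black rubber face 34 (x) x 52 (y) mm, same outline as the tile, under a metal plate 36 x 54 mm whose top is 13 mm above the face; wooden grip 26 mm (x) by 42 mm (y), 23 to 83 mm above the face. Origin at the centre of the rubber face, x along its 34 mm side, z up the grip; about 0.2 kg, grasp across the 26 mm
- stamp_rest: low grey rest fixed to the table, 70 (x) x 86 (y) x 10 mm, on which the stamp stands; origin at the centre of its underside
- tall_vase: tan vase 85 mm wide, 136 mm high, loose; one of three pots in a row between the stamp and the nest (their order varies); origin at the centre of its underside
- bottle: brown bottle with a dot, 68 mm wide, 102 mm high, loose, in the same row; origin at the centre of its underside
- beaker: tan beaker 68 mm wide, 99 mm high, loose, in the same row; origin at the centre of its underside

How it is judged:
By the outcome, as a careful person would: the job done as asked, in the order asked, and still so for the second after the job is handed in, while the arm keeps its last pose, push and grip.
It also fails if it takes over 54 s, if anything falls off the work surface, if the arm or the gripper's body presses on something with over 40 N, if the wrist force passes 120 N, or if a joint passes its speed limit or range.

## Working session

There is one attempt and no reset: what is moved stays moved. The work goes in short steps, Python scripts to look and compute and a tool call to move; the robot and the scene stay as the last step left them, time stands still between calls to the robot, and variables do not carry over. Pictures are saved under pics/ and viewed, at most 10 in all, crops included, and the job is handed in when it is done.

Besides the shell and the picture viewer there is one more tool, called as name(argument=value, ...) on one line, values as JSON. move_arm: Moves the arm, as the interface text tells. Its arguments: {"type":"object","properties":{"motion":{"type":"string"},"jaw":{"type":"number"}},"required":["motion"]}

```bash
mkdir -p pics; ls; cat > h.py <<'E'
import numpy as np,cv2
from workcell import env,eyes,job
from scipy.spatial.transform import Rotation as R
def T_tool(s):
    T=np.eye(4);T[:3,:3]=R.from_quat(s["tool_rot"]).as_matrix();T[:3,3]=s["ee_pos"];return T
def cam(name,s=None):
    c=eyes.calibration(name)
    W=T_tool(s)@np.array(c["hand_eye"]) if name=="wrist" else np.linalg.inv(np.array(c["world_to_cam"]))
    return np.array(c["K"]),W   # W: cam->world
def px2w(K,W,u,v,z):
    d=W[:3,:3]@np.linalg.inv(K)@np.array([u,v,1.]);o=W[:3,3]
    return o+d*(z-o[2])/d[2]
def w2px(K,W,p):
    c=np.linalg.inv(W)@np.append(p,1);q=K@c[:3];return q[:2]/q[2]
def shot(name,fn):
    s=env.read_state();im=eyes.camera(name);cv2.imwrite("pics/"+fn,im[:,:,::-1]);return s,im
E
python3 - <<'E'
from h import *
print(env.hold_point_z,env.read_state())
s,_=shot("top","top1.png");K,W=cam("top")
print(K,W)
for n,z in [("tile_red",.008),("tile_blue",.008),("tile_yellow",.008),("nest",.012),("stamp",.05),("stamp_rest",.01),("tall_vase",.136),("bottle",.1),("beaker",.099)]:
    for r in eyes.regions_of("top",n)[:2]:
        m=r["mask"].astype(np.uint8);(c,wh,a)=cv2.minAreaRect(cv2.findNonZero(m))
        print(n,round(r["p"],2),np.round(c),np.round(wh),round(a,1),px2w(K,W,*c,z).round(3))
for n,z in [("tile_red",0),("nest_seat",.012),("stamp",.01)]:
    for r in eyes.tip_of("top",n)[:1]: print(n,r["p"],px2w(K,W,r["at"][1]*640,r["at"][0]*400,z).round(3))
s,_=shot("scene","scene1.png")
E
```

```text
pics
0.0187 {'clock': 0.0, 'q': array([-1.42418466,  0.33392028,  0.03988081,  1.46628356, -0.01338221,
        1.34327334, -0.05849272]), 'dq': array([ 0.00184339, -0.00244246,  0.0003979 ,  0.00017769, -0.00029231,
       -0.0008455 ,  0.00084054]), 'effort': array([-7.23019530e-04, -6.58571649e+01,  1.36498880e+00, -4.05555153e+01,
        1.66355650e-02,  1.28617746e-02,  7.92512253e-06]), 'ee_pos': array([0.15810139, 0.63001281, 0.23040928]), 'tool_rot': array([ 1.22602896e-01,  9.92455478e-01, -8.08647605e-04, -3.44241908e-05]), 'force': array([ 0.57804151,  0.39281932, -0.16325597]), 'wrist_torque': array([-0.04456285, -0.00358969,  0.01073663]), 'finger_force': 0.0, 'grip_width': 0.08539415479493605}
[[386.16955092   0.         319.95977416]
 [  0.         386.16955092 199.15500709]
 [  0.           0.           1.        ]] [[ 1.62998113e-02 -9.81405470e-01  1.91252762e-01  3.14603746e-01]
 [-9.99860680e-01 -1.66868192e-02 -4.13041019e-04  3.56469687e-02]
 [ 3.59676098e-03 -1.91219385e-01 -9.81540733e-01  9.41597005e-01]
 [ 0.00000000e+00  0.00000000e+00  0.00000000e+00  1.0
[... 227 characters left out ...]
.] [22. 16.] 26.6 [0.473 0.339 0.008]
tile_yellow 0.42 [281. 225.] [41. 33.] 16.9 [0.432 0.13  0.008]
nest 0.9 [280. 225.] [42. 33.] 16.4 [0.431 0.13  0.012]
stamp 0.91 [430. 228.] [23. 24.] 77.5 [ 0.424 -0.22   0.05 ]
stamp_rest 0.64 [423. 228.] [29. 36.] 81.9 [ 0.428 -0.215  0.01 ]
stamp_rest 0.63 [220. 244.] [13. 21.] 78.7 [0.382 0.273 0.01 ]
tall_vase 0.91 [350. 164.] [41. 33.] 90.0 [ 0.549 -0.027  0.136]
tall_vase 0.27 [280. 225.] [41. 34.] 16.4 [0.415 0.117 0.136]
bottle 0.9 [352. 201.] [28. 27.] 90.0 [ 0.476 -0.037  0.1  ]
beaker 0.72 [350. 236.] [29. 27.] 90.0 [ 0.397 -0.033  0.099]
tile_red 0.74 [0.398 0.363 0.   ]
nest_seat 0.71 [0.44  0.122 0.012]
stamp 0.81 [ 0.428 -0.219  0.01 ]
```

```bash
python3 - <<'E'
import cv2
a=cv2.imread("pics/top1.png")[130:280,150:470];cv2.imwrite("pics/c1.png",cv2.resize(a,None,fx=2.5,fy=2.5,interpolation=cv2.INTER_CUBIC))
E
```

```text
(no output)
```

View pics/c1.png

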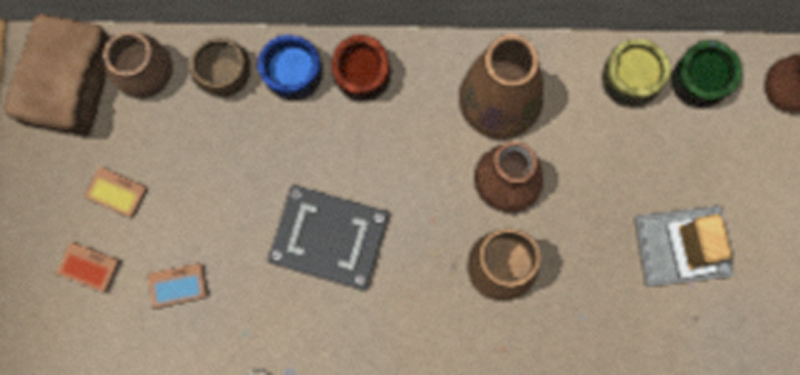

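View pics/scene1.png

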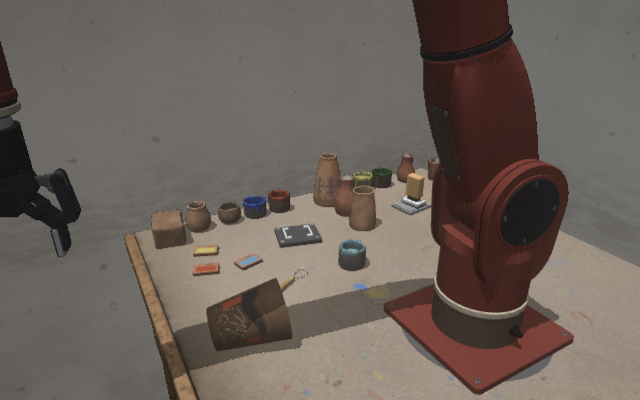

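Top crop (2.5x, offset 150,130): red tile at crop (88,267), blue at (178,288), yellow at (116,193), nest at (330,237). The pot row is at column ~505 (vase far, bottle, beaker near) and the stamp at (700,245). The detections match these positions.

```bash
cat >> h.py <<'E'
def go(p,yaw=None,s=None,short=True):
    """print shift (mm) & rotvec in tool axes to bring TCP to p, tool down, tool y at world angle yaw (mod pi)"""
    s=s or env.read_state();T=T_tool(s)
    d=T[:3,:3].T@(np.array(p)-T[:3,3])*1e3
    cur=np.arctan2(T[1,1],T[0,1])
    if yaw is None: yaw=cur
    dy=(yaw-cur+np.pi/2)%np.pi-np.pi/2 if short else yaw-cur
    y=cur+dy;Y=np.array([np.cos(y),np.sin(y),0]);Z=np.array([0,0,-1.]);X=np.cross(Y,Z)
    rv=R.from_matrix(T[:3,:3].T@np.stack([X,Y,Z],1)).as_rotvec()
    print("go",d.round(1),rv.round(3),"yaw",np.degrees(cur).round(1),"->",np.degrees(y).round(1),"q7",s["q"][6].round(2))
def rectw(m,K,W,z):
    """min-area rectangle of a mask on plane z: centre, (long,short), angle deg of the short side"""
    c,_=cv2.findContours(m.astype(np.uint8),cv2.RETR_EXTERNAL,cv2.CHAIN_APPROX_NONE)
    c=max(c,key=cv2.contourArea)[:,0]
    P=np.array([px2w(K,W,u,v,z)[:2] for u,v in c],np.float32)
    ctr,wh,a=cv2.minAreaRect(P*1000)
    if wh[0]>wh[1]: a+=90
    return np.array(ctr)/1000,max(wh),min(wh),(a+90)%180-90
E
python3 - <<'E'
from h import *
print(np.array(eyes.calibration("wrist")["hand_eye"]).round(3),eyes.calibration("wrist")["K"][0])
im=eyes.camera("top");K,W=cam("top")
for n,z in [("tile_red",.008),("nest",.012),("stamp_rest",.01)]:
    r=eyes.regions_of("top",n)[0]; q=rectw(r["mask"],K,W,z);print(n,q)
    if n=="tile_red": go([*q[0],.2],np.radians(q[3]))
E
```

```text
[[-0.    -0.961 -0.277  0.069]
 [ 1.    -0.    -0.     0.001]
 [ 0.    -0.277  0.961 -0.143]
 [ 0.     0.     0.     1.   ]] [322.18472031   0.         323.29012166]
tile_red (array([0.39777444, 0.36139102]), 55.68339157104492, 36.77058029174805, -20.42449188232422)
go [-297.9 -202.7   31.3] [ 0.    0.   -1.46] yaw 75.9 -> 159.6 q7 -0.06
nest (array([0.43100754, 0.13043556]), 101.7176513671875, 80.31199645996094, -15.116012573242188)
stamp_rest (array([ 0.42853665, -0.2135589 ]), 84.01156616210938, 69.4937515258789, 7.703770160675049)
```

move_arm(motion="-298 -203 31 0 0 1.68; -298 -203 31 0 0 1.68; -298 -203 31 0 0 1.68; -298 -203 31 0 0 1.68; -298 -203 31 0 0 1.68")

```text
clock: 1.32
ee_pos: [0.2972, 0.4737, 0.2135]
tool_rot: [0.425, 0.905, 0.0, -0.0]
force: [0.8, 1.4, 0.2]
grip_width: 0.0855
finger_force: 0.0
```

```bash
python3 -c "
from h import *
go([.398,.361,.2],np.radians(-20.4),short=False)"
```

```text
go [-151.2    5.4   13.4] [ 0.00e+00 -1.00e-03  1.05e+00] yaw 39.8 -> -20.4 q7 -0.37
```

move_arm(motion="-151 5 13 0 0 1.05; -151 5 13 0 0 1.05; -151 5 13 0 0 1.05; -151 5 13 0 0 1.05; -151 5 13 0 0 1.05")

```text
clock: 1.73
ee_pos: [0.402, 0.357, 0.2005]
tool_rot: [0.686, 0.728, 0.0, 0.001]
force: [-0.5, -0.2, 1.3]
grip_width: 0.0855
finger_force: 0.0
```

```bash
python3 -c "
from h import *
go([.398,.361,.2],np.radians(-20.4),short=False)"
```

```text
go [ 4.2 -3.7  0.5] [0.002 0.001 0.416] yaw 3.4 -> -20.4 q7 -0.71
```

move_arm(motion="0 0 0 0 0 0.42; 0 0 0 0 0 0.42; 0 0 0 0 0 0.42; 0 0 0 0 0 0.42; 0 0 0 0 0 0.42")

```text
clock: 2.15
ee_pos: [0.3972, 0.3631, 0.2006]
tool_rot: [0.819, 0.574, 0.0, -0.0]
force: [0.3, 0.5, -0.1]
grip_width: 0.0855
finger_force: 0.0
```

```bash
python3 - <<'E'
from h import *
s,im=shot("wrist","w1.png");K,W=cam("wrist",s)
for r in eyes.regions_of("wrist","tile_red")[:2]:
    q=rectw(r["mask"],K,W,.008);print(r["p"],q)
    go([*q[0],.05],np.radians(q[3]),s,False)
E
```

```text
0.59 (array([0.40218323, 0.36290894]), 52.88629913330078, 34.46006774902344, -19.935218811035156)
go [  1.5   4.7 150.6] [ 0.    -0.     0.001] yaw -19.9 -> -19.9 q7 -1.12
```

View pics/w1.png

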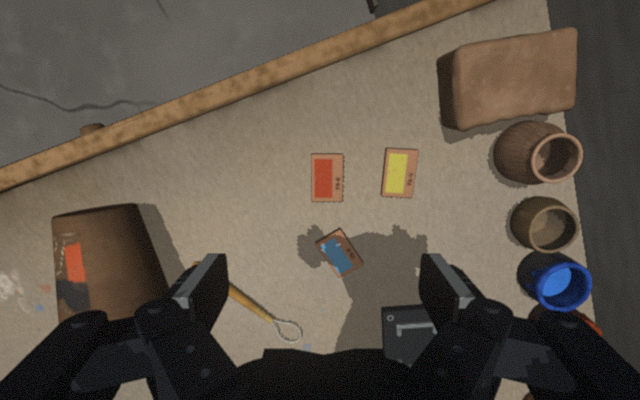

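Wrist view: red tile at pixel (327,178), yellow close beside it at (400,173), blue at (340,252). The measured size of 53x34 mm fits. I'll narrow the jaw so the fingers stay clear of yellow.

move_arm(motion="2 5 40 0 0 0; 2 5 80 0 0 0; 2 5 120 0 0 0; 2 5 160 0 0 0; 2 5 160 0 0 0", jaw=52)

```text
clock: 2.67
ee_pos: [0.3989, 0.3596, 0.0336]
tool_rot: [0.817, 0.576, -0.005, 0.002]
force: [-1.6, -2.1, -0.5]
grip_width: 0.052
finger_force: 0.0
```

```bash
python3 - <<'E'
from h import *
s,im=shot("wrist","w2.png");K,W=cam("wrist",s)
print(s["grip_width"])
for r in eyes.regions_of("wrist","tile_red")[:2]:
    q=rectw(r["mask"],K,W,.008);print(r["p"],q)
    go([*q[0],.002],np.radians(q[3]),s,False)
E
```

```text
0.05197576247248378
0.85 (array([0.40228876, 0.36320212]), 53.45265197753906, 33.77283477783203, -19.764190673828125)
go [ 4.9  2.1 31.6] [-0.004  0.011  0.002] yaw -19.6 -> -19.8 q7 -1.04
```

View pics/w2.png

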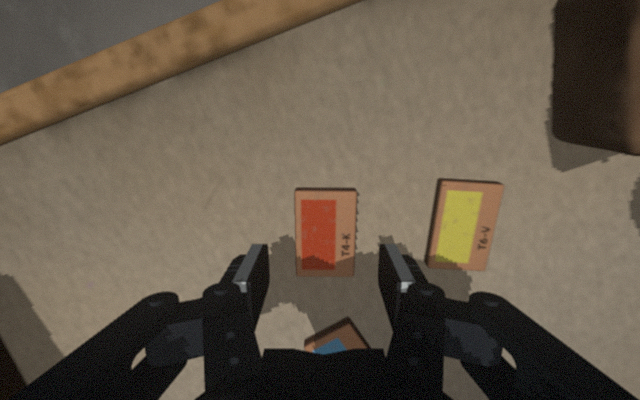

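move_arm(motion="0 0 0 0 0 0; 0 0 0 0 0 0")

```text
clock: 2.93
ee_pos: [0.4041, 0.3647, 0.0434]
tool_rot: [0.818, 0.575, 0.002, -0.001]
force: [-0.6, -0.7, 0.1]
grip_width: 0.0519
finger_force: 0.0
```

```bash
python3 - <<'E'
from h import *
go([.4022,.3631,.003],np.radians(-19.8),short=False)
E
```

```text
go [-2.4 -1.3 40.4] [ 0.001 -0.004  0.001] yaw -19.7 -> -19.8 q7 -1.04
```

move_arm(motion="-1 0 12 0 0 0; -1 0 22 0 0 0; -1 0 30 0 0 0; -1 0 36 0 0 0; -1 0 37 0 0 0")

```text
clock: 3.35
ee_pos: [0.4016, 0.3616, 0.002]
tool_rot: [0.818, 0.575, -0.001, 0.0]
force: [-0.9, -0.6, 0.5]
grip_width: 0.0523
finger_force: 0.0
```

move_arm(motion="0 0 0 0 0 0; 0 0 0 0 0 0; 0 0 0 0 0 0")

```text
clock: 3.6
ee_pos: [0.4025, 0.3625, 0.0038]
tool_rot: [0.818, 0.575, 0.0, -0.0]
force: [-0.9, 0.2, 0.4]
grip_width: 0.052
finger_force: 0.0
```

move_arm(motion="0 0 2 0 0 0; 0 0 4 0 0 0; 0 0 4 0 0 0; 0 0 4 0 0 0; 0 0 4 0 0 0", jaw=28)

```text
clock: 4.02
ee_pos: [0.4026, 0.3627, 0.0008]
tool_rot: [0.818, 0.575, 0.0, -0.0]
force: [-3.6, -3.5, 16.2]
grip_width: 0.032
finger_force: 58.5
```

move_arm(motion="0 0 0 0 0 0; 0 0 0 0 0 0; 0 0 0 0 0 0; 0 0 0 0 0 0")

```text
clock: 4.35
ee_pos: [0.4026, 0.3626, 0.0008]
tool_rot: [0.818, 0.575, 0.0, -0.0]
force: [-4.8, -4.1, 16.0]
grip_width: 0.032
finger_force: 58.5
```

move_arm(motion="0 0 -15 0 0 0; 0 0 -40 0 0 0; 0 0 -75 0 0 0; 0 0 -110 0 0 0; 0 0 -110 0 0 0")

```text
clock: 4.77
ee_pos: [0.4051, 0.3648, 0.116]
tool_rot: [0.818, 0.575, 0.005, -0.001]
force: [2.1, 1.2, 0.2]
grip_width: 0.0321
finger_force: 60.6
```

```bash
python3 - <<'E'
from h import *
go([.431,.15,.11],np.radians(-15.1),short=False)
E
```

```text
go [-193.4   97.1    4.5] [ 0.003 -0.009 -0.082] yaw -19.8 -> -15.1 q7 -1.08
```

move_arm(motion="-36 18 0 0 0 -0.02; -72 36 0 0 0 -0.04; -108 54 0 0 0 -0.06; -144 72 0 0 0 -0.08; -174 87 0 0 0 -0.08")

```text
clock: 5.18
ee_pos: [0.4252, 0.1664, 0.1093]
tool_rot: [0.794, 0.608, 0.0, -0.0]
force: [0.4, -0.6, -0.9]
grip_width: 0.0321
finger_force: 60.6
```

move_arm(motion="-12 6 0 0 0 0; -18 9 0 0 0 0; -18 9 0 0 0 0; -18 9 0 0 0 0; -18 9 0 0 0 0")

```text
clock: 5.6
ee_pos: [0.4291, 0.151, 0.1094]
tool_rot: [0.794, 0.608, 0.0, 0.0]
force: [-0.0, 0.0, -1.4]
grip_width: 0.0319
finger_force: 60.6
```

```bash
python3 - <<'E'
from h import *
s,im=shot("wrist","w3.png");K,W=cam("wrist",s)
print(s["ee_pos"])
for r in eyes.regions_of("wrist","nest")[:2]:
    q=rectw(r["mask"],K,W,.012);print(r["p"],q,r["box"])
for r in eyes.tip_of("wrist","nest_seat")[:2]: print(r["p"],px2w(K,W,r["at"][1]*640,r["at"][0]*400,.012),r["at"])
for r in eyes.regions_of("wrist","tile_red")[:2]:
    print(r["p"],r["box"],rectw(r["mask"],K,W,s["ee_pos"][2]+.008))
go([.431,.13,.11],np.radians(-15.1),s,short=False)
E
```

```text
[0.42910034 0.15096565 0.10943781]
0.58 (array([0.43901105, 0.1445585 ]), 79.86441040039062, 72.63349914550781, 74.89863586425781) [0.4463, 0.3997, 0.6086, 0.632]
0.59 [0.4453, 0.5335, 0.5655, 0.795] (array([0.43055872, 0.15122736]), 53.08375930786133, 33.335174560546875, -15.004386901855469)
go [-19.8   7.3  -0.6] [ 0.    -0.     0.001] yaw -15.1 -> -15.1 q7 -0.68
```

View pics/w3.png

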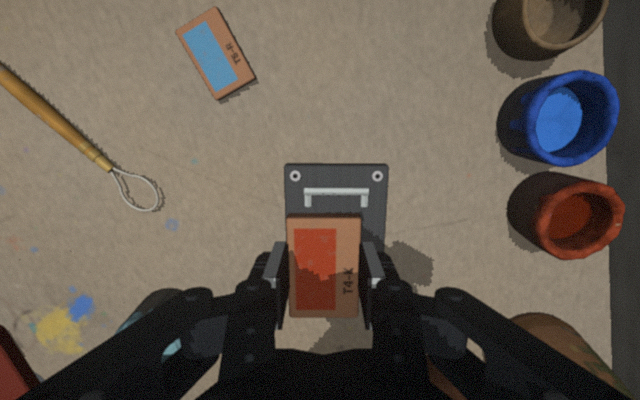

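Wrist view: tile held squarely at (323,265). The nest's far end shows at (285–388,164) and its wall at row 190, but the rest is hidden. I'll step back to see the whole nest.

move_arm(motion="-35 15 0 0 0 0; -65 30 0 0 0 0; -65 30 0 0 0 0; -65 30 0 0 0 0; -65 30 0 0 0 0")

```text
clock: 6.22
ee_pos: [0.4412, 0.0794, 0.1095]
tool_rot: [0.794, 0.608, 0.0, -0.0]
force: [-0.3, 0.9, 0.0]
grip_width: 0.0323
finger_force: 60.6
```

```bash
python3 - <<'E'
from h import *
s,im=shot("wrist","w4.png");K,W=cam("wrist",s)
print(s["ee_pos"],s["tool_rot"])
for r in eyes.regions_of("wrist","nest")[:2]:
    q=rectw(r["mask"],K,W,.012);print(r["p"],q,r["box"])
for r in eyes.tip_of("wrist","nest_seat")[:2]: print(r["p"],px2w(K,W,r["at"][1]*640,r["at"][0]*400,.012),r["at"])
for r in eyes.regions_of("wrist","tile_red")[:2]:
    print(r["p"],r["box"],rectw(r["mask"],K,W,s["ee_pos"][2]+.008))
c=im[40:240,180:420,::-1];cv2.imwrite("pics/w4c.png",cv2.resize(c,None,fx=3,fy=3,interpolation=cv2.INTER_CUBIC))
E
```

```text
[0.4411504  0.07938236 0.10947659] [ 7.94292650e-01  6.07535329e-01  4.84958729e-05 -8.81988162e-05]
0.82 (array([0.43515161, 0.12959441]), 98.87923431396484, 79.80668640136719, -15.211624145507812) [0.3737, 0.1752, 0.5505, 0.519]
0.93 [0.43538542 0.13147296 0.012     ] [0.3508, 0.4614]
0.97 [0.4419, 0.5367, 0.5686, 0.8017] (array([0.44255096, 0.07961426]), 54.046077728271484, 33.51346206665039, -15.20947265625)
```

View pics/w4c.png

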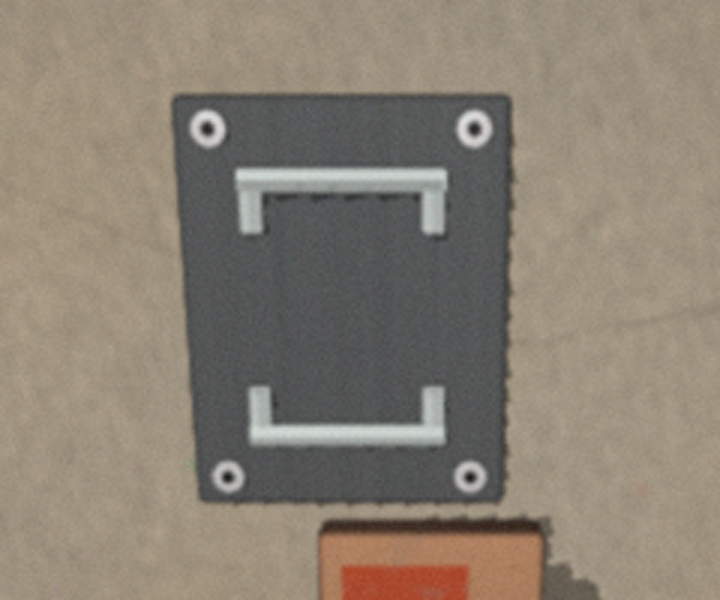

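Crop (3x, offset 180,40): plate corners at (173,96), (512,96), (504,500), (200,500) and screws at (207,128), (474,128), (228,477), (470,477). The seat is empty and the walls are clear.

```bash
python3 - <<'E'
from h import *
s=env.read_state();K,W=cam("wrist",s)
f=lambda L,z:np.array([px2w(K,W,180+u/3-.33,40+v/3-.33,z)[:2] for u,v in L])
for n,L,z in [("corn",[(173,96),(512,96),(504,500),(200,500)],.012),("screw",[(207,128),(474,128),(470,477),(228,477)],.012),("wall outer",[(237,170),(446,170),(444,445),(250,445)],.014)]:
    P=f(L,z)
    e=P[0]-P[3]+P[1]-P[2]
    print(n,P.mean(0),"sides",np.linalg.norm(np.roll(P,-1,0)-P,axis=1)*1e3,"yaw",np.degrees(np.arctan2(e[1],e[0]))-90)
seat=f([(173,96),(512,96),(504,500),(200,500)],.012).mean(0)
tile=np.array([.44255,.07961])   # tile centre in hand by the same camera
go(s["ee_pos"]+np.append(seat-tile,0),np.radians(-15.2),s,False)
E
```

```text
corn [0.43485355 0.13002833] sides [78.5360789  97.88414899 78.91962005 97.85552658] yaw -15.11085269175193
screw [0.43413379 0.12982066] sides [62.387281   84.70082818 62.39555683 84.68121649] yaw -15.104733754384299
wall outer [0.43409251 0.12960813] sides [48.98068329 66.31017264 49.13657105 66.29868555] yaw -15.367238741617442
go [ 46.7 -20.6  -0. ] [-0.     0.     0.002] yaw -15.1 -> -15.2 q7 -0.53
```

move_arm(motion="25 -10 10 0 0 0; 46 -21 25 0 0 0; 46 -21 50 0 0 0; 46 -21 70 0 0 0; 46 -21 70 0 0 0")

```text
clock: 6.83
ee_pos: [0.4304, 0.1287, 0.0364]
tool_rot: [0.794, 0.608, -0.003, -0.0]
force: [-1.1, -0.0, -1.0]
grip_width: 0.032
finger_force: 60.6
```

move_arm(motion="0 0 0 0 0 0; 0 0 0 0 0 0; 0 0 0 0 0 0")

```text
clock: 7.08
ee_pos: [0.4339, 0.129, 0.0407]
tool_rot: [0.794, 0.607, 0.001, 0.0]
force: [-0.3, 0.7, -0.2]
grip_width: 0.0316
finger_force: 60.6
```

```bash
python3 - <<'E'
from h import *
s,im=shot("wrist","w5.png");K,W=cam("wrist",s)
print(s["ee_pos"])
for r in eyes.regions_of("wrist","tile_red")[:1]:
    q=rectw(r["mask"],K,W,s["ee_pos"][2]+.008);print(r["p"],r["box"],q)
    print(q[0]-s["ee_pos"][:2])
c=im[130:330,200:440,::-1];cv2.imwrite("pics/w5c.png",cv2.resize(c,None,fx=3,fy=3,interpolation=cv2.INTER_CUBIC))
E
```

```text
[0.43387456 0.12902357 0.04074066]
0.96 [0.4427, 0.5292, 0.5655, 0.8035] (array([0.43552728, 0.12941469]), 54.62908935546875, 33.814640045166016, -14.992500305175781)
[0.00165272 0.00039112]
```

View pics/w5c.png

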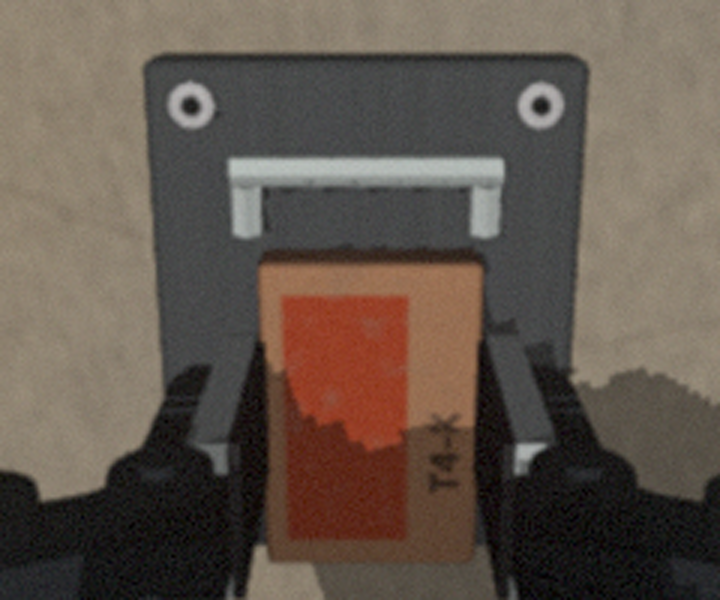

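```bash
python3 - <<'E'
from h import *
s=env.read_state();K,W=cam("wrist",s);T=np.linalg.inv(T_tool(s))
def f(u,v,z): return (T@np.append(px2w(K,W,200+u/3-.33,130+v/3-.33,z),1))[:2]*1e3
zt=s["ee_pos"][2]+.008
print("plate far L/R",f(147,57,.012),f(586,57,.012))
print("screws",f(191,105,.012),f(541,105,.012))
print("wall crest",f(230,170,.0185),f(503,170,.0185))
print("tile far top L/R",f(260,264,zt),f(484,264,zt),"near",f(268,560,zt),f(475,560,zt))
E
```

```text
plate far L/R [ 50.89756977 -38.08157107] [50.84569761 39.25128128]
screws [ 42.37535539 -30.77528523] [42.3268745  31.72541999]
wall crest [ 32.00869065 -23.32961718] [31.96460847 24.45896971]
tile far top L/R [ 24.99409428 -15.01650867] [24.9563658  17.94048356] near [-25.43853365 -15.33246445] [-25.50318502  18.08550265]
```

Tile is centred on its approach. Relative to the tile, the nest is about +1 mm in tool x and −1 mm in tool y.

move_arm(motion="1 -1 0 0 0 0; 1 -1 8 0 0 0; 1 -1 16 0 0 0; 1 -1 16 0 0 0; 1 -1 16 0 0 0")

```text
clock: 7.6
ee_pos: [0.4316, 0.1295, 0.0227]
tool_rot: [0.794, 0.607, -0.001, 0.0]
force: [0.3, 0.0, -0.3]
grip_width: 0.032
finger_force: 60.6
```

move_arm(motion="0 0 3 0 0 0; 0 0 6 0 0 0; 0 0 9 0 0 0; 0 0 11 0 0 0; 0 0 11 0 0 0")

```text
clock: 8.02
ee_pos: [0.4322, 0.13, 0.0128]
tool_rot: [0.794, 0.607, -0.0, -0.0]
force: [-3.8, -2.2, 10.4]
grip_width: 0.0322
finger_force: 61.8
```

move_arm(motion="0 0 0 0 0 0; 0 0 0 0 0 0")

```text
clock: 8.18
ee_pos: [0.4322, 0.1299, 0.0128]
tool_rot: [0.794, 0.607, -0.0, -0.0]
force: [-3.5, -1.9, 8.9]
grip_width: 0.0319
finger_force: 61.7
```

Contact is at z = 0.0128, which is exactly seat height plus the grasp offset, so the tile is home. Releasing.

move_arm(motion="0 0 -1 0 0 0; 0 0 -1 0 0 0; 0 0 -1 0 0 0; 0 0 -1 0 0 0", jaw=48)

```text
clock: 8.52
ee_pos: [0.4322, 0.1299, 0.0134]
tool_rot: [0.794, 0.607, -0.0, 0.0]
force: [-0.4, 0.3, 0.5]
grip_width: 0.0483
finger_force: 0.0
```

move_arm(motion="0 0 -10 0 0 0; 0 0 -30 0 0 0; 0 0 -60 0 0 0; 0 0 -90 0 0 0; -30 0 -130 0 0 0")

```text
clock: 8.93
ee_pos: [0.4261, 0.1085, 0.1387]
tool_rot: [0.793, 0.609, 0.0, 0.001]
force: [0.5, 1.0, 0.6]
grip_width: 0.0481
finger_force: 0.0
```

move_arm(motion="-30 15 -30 0 0 0; -40 15 -50 0 0 0; -40 15 -50 0 0 0; -40 15 -50 0 0 0; -40 15 -50 0 0 0", jaw=60)

```text
clock: 9.35
ee_pos: [0.4294, 0.0637, 0.1866]
tool_rot: [0.794, 0.608, 0.0, -0.0]
force: [-0.3, -0.1, -0.2]
grip_width: 0.0599
finger_force: 0.0
```

```bash
python3 - <<'E'
from h import *
s,im=shot("wrist","w6.png");K,W=cam("wrist",s)
print(s["ee_pos"])
for n,z in [("tile_red",.020),("nest",.012)]:
  for r in eyes.regions_of("wrist",n)[:1]:
    q=rectw(r["mask"],K,W,z);print(n,r["p"],q)
u,v=w2px(K,W,[.434,.13,.015]).astype(int);print(u,v)
u0,v0=max(u-80,0),max(v-65,0)
c=im[v0:v0+130,u0:u0+160,::-1];cv2.imwrite("pics/w6c.png",cv2.resize(c,None,fx=4,fy=4,interpolation=cv2.INTER_CUBIC))
E
```

```text
[0.42936214 0.06366843 0.18659752]
tile_red 0.96 (array([0.43340015, 0.12836987]), 51.26132583618164, 33.982337951660156, -15.198928833007812)
nest 0.88 (array([0.43503247, 0.12992267]), 98.20742797851562, 79.44104766845703, -15.196990966796875)
308 115
```

View pics/w6c.png

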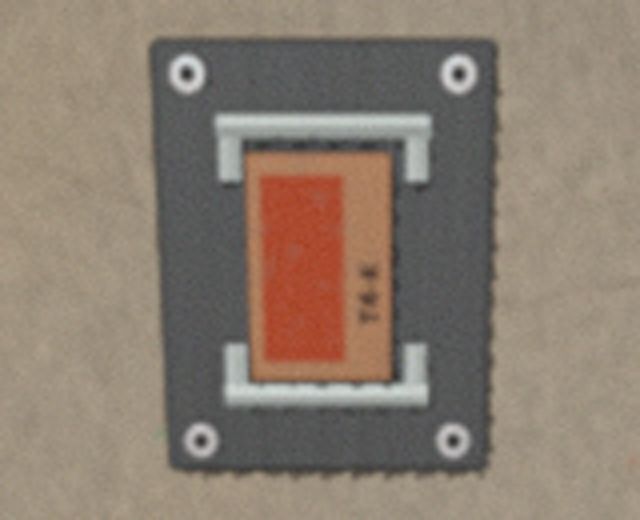

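Tile sits flat between the corner walls (red at crop (300,268), walls at rows 125 and 395). Next is the stamp.

```bash
python3 - <<'E'
from h import *
go([.437,-.27,.21],np.radians(7.7),short=False)
E
```

```text
go [-320.1   94.7  -23.8] [-0.002  0.001 -0.398] yaw -15.1 -> 7.7 q7 -0.59
```

move_arm(motion="-38 11 -12 0 0 -0.08; -76 22 -24 0 0 -0.16; -114 33 -24 0 0 -0.24; -152 45 -24 0 0 -0.32; -190 56 -24 0 0 -0.40", jaw=60)

```text
clock: 9.92
ee_pos: [0.4336, -0.1362, 0.2105]
tool_rot: [0.656, 0.755, -0.0, -0.0]
force: [1.2, 0.8, -0.5]
grip_width: 0.0599
finger_force: 0.0
```

```bash
python3 - <<'E'
from h import *
go([.437,-.27,.21],np.radians(7.7),short=False)
E
```

```text
go [-132.9  -15.3    0.5] [-0.001  0.     0.006] yaw 8.0 -> 7.7 q7 0.22
```

move_arm(motion="-38 -4 0 0 0 0; -76 -8 0 0 0 0; -112 -12 0 0 0 0; -132 -15 0 0 0 0; -132 -15 0 0 0 0")

```text
clock: 10.33
ee_pos: [0.436, -0.2715, 0.2106]
tool_rot: [0.659, 0.752, -0.002, 0.001]
force: [-1.0, -0.6, 0.2]
grip_width: 0.0601
finger_force: 0.0
```

move_arm(motion="0 0 0 0 0 0; 0 0 0 0 0 0; 0 0 0 0 0 0")

```text
clock: 10.58
ee_pos: [0.4371, -0.266, 0.2104]
tool_rot: [0.657, 0.754, 0.0, -0.001]
force: [-0.2, -0.3, 0.9]
grip_width: 0.0598
finger_force: 0.0
```

```bash
python3 - <<'E'
from h import *
s,im=shot("wrist","w7.png");K,W=cam("wrist",s)
print(s["ee_pos"])
for n,z in [("stamp",.093),("stamp_rest",.010)]:
  for r in eyes.regions_of("wrist",n)[:1]:
    q=rectw(r["mask"],K,W,z);print(n,r["p"],r["box"],q)
for r in eyes.tip_of("wrist","stamp")[:1]: print(r["p"],r["at"],px2w(K,W,r["at"][1]*640,r["at"][0]*400,.01))
E
```

```text
[ 0.43712436 -0.26604983  0.21039679]
stamp 0.56 [0.4552, 0.2873, 0.5456, 0.3917] (array([ 0.42944772, -0.21710939]), 43.340980529785156, 32.45602035522461, -78.07583236694336)
stamp_rest 0.96 [0.4537, 0.2155, 0.562, 0.4323] (array([ 0.43197278, -0.21713721]), 86.40931701660156, 69.9939956665039, 8.26652717590332)
```

View pics/w7.png

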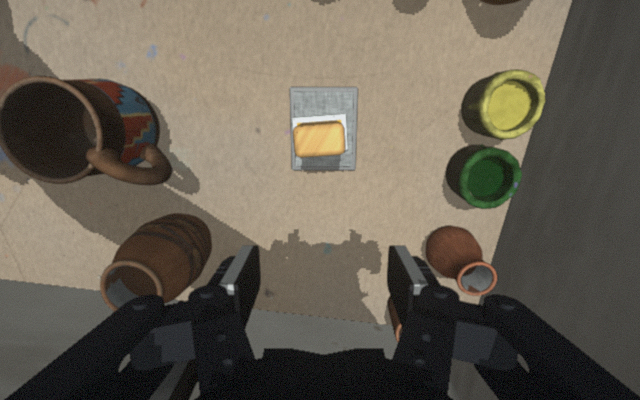

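Wrist view: stamp grip at (320,140) with its 42 mm side along the picture's columns, so I need about a −86° turn to grasp across the 26 mm. I'll turn and look again.

```bash
python3 - <<'E'
from h import *
go([.405,-.213,.2],np.radians(-80),short=False)
E
```

```text
go [ 57.5 -24.6  10.9] [-0.000e+00 -1.000e-03  1.533e+00] yaw 7.8 -> -80.0 q7 0.71
```

move_arm(motion="12 -5 0 0 0 1.53; 24 -10 0 0 0 1.53; 36 -15 4 0 0 1.53; 48 -20 8 0 0 1.53; 57 -25 8 0 0 1.53", jaw=60)

```text
clock: 11.2
ee_pos: [0.404, -0.2126, 0.2026]
tool_rot: [0.842, 0.539, 0.001, -0.001]
force: [-0.5, -0.3, -0.5]
grip_width: 0.0601
finger_force: 0.0
```

move_arm(motion="0 0 0 0 0 0.92; 0 0 0 0 0 0.92; 0 0 0 0 0 0.92; 0 0 0 0 0 0.92; 0 0 0 0 0 0.92")

```text
clock: 11.62
ee_pos: [0.4046, -0.2141, 0.203]
tool_rot: [0.967, 0.253, 0.0, -0.001]
force: [0.3, 0.2, -1.5]
grip_width: 0.0598
finger_force: 0.0
```

```bash
python3 - <<'E'
from h import *
go([.405,-.213,.2],np.radians(-80),short=False)
E
```

```text
go [ 0.9 -0.7  3. ] [-0.001 -0.001  0.338] yaw -60.7 -> -80.0 q7 -0.78
```

move_arm(motion="0 0 3 0 0 0.30; 0 0 3 0 0 0.30; 0 0 3 0 0 0.30; 0 0 3 0 0 0.30; 0 0 3 0 0 0.30")

```text
clock: 12.03
ee_pos: [0.4045, -0.2143, 0.2]
tool_rot: [0.994, 0.11, -0.0, -0.001]
force: [-0.1, -0.2, 0.3]
grip_width: 0.0601
finger_force: 0.0
```

```bash
python3 - <<'E'
from h import *
s,im=shot("wrist","w8.png");K,W=cam("wrist",s)
print(s["ee_pos"],np.degrees(R.from_quat(s["tool_rot"]).as_rotvec()))
for r in eyes.regions_of("wrist","stamp")[:1]:
    q=rectw(r["mask"],K,W,.093);print(r["p"],np.array(r["box"])*[640,400,640,400],q)
for r in eyes.tip_of("wrist","stamp")[:1]: print(r["p"],px2w(K,W,r["at"][1]*640,r["at"][0]*400,.01))
b=np.array(r["at"])*[400,640];u0,v0=int(b[1]-70),max(int(b[0]-60),0);print(u0,v0)
c=im[v0:v0+120,u0:u0+140,::-1];cv2.imwrite("pics/w8c.png",cv2.resize(c,None,fx=5,fy=5,interpolation=cv2.INTER_CUBIC))
E
```

```text
[ 0.40448884 -0.21427744  0.19995937] [-1.78848437e+02 -1.97525366e+01  1.24427215e-02]
0.63 [ 0.427762   -0.22175856  0.01      ]
266 99
```

View pics/w8c.png

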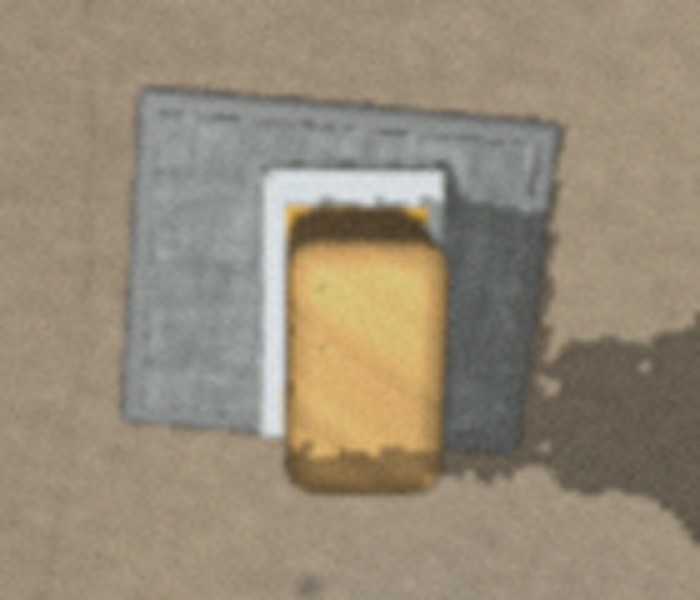

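Crop (5x, offset 266,99): grip top spans (288–445, 240–492), square with the picture, and plate top edge is at (265–446,170).

```bash
python3 - <<'E'
from h import *
s=env.read_state();K,W=cam("wrist",s);T=np.linalg.inv(T_tool(s));print(T_tool(s)[:2,:2])
def f(u,v,z): return (T@np.append(px2w(K,W,266+u/5-.4,99+v/5-.4,z),1))[:2]*1e3
P=np.array([f(u,v,.092) for u,v in [(290,240),(447,240),(441,492),(285,492)]]);print("grip",P.round(1).tolist(),P.mean(0))
P=np.array([f(u,v,.023) for u,v in [(264,170),(446,170),(262,437)]]);print("plate",P.round(1).tolist(),"centre",P[:2].mean(0)-[27,0])
m=P[0]-P[2];print(np.degrees(np.arctan2(m[1],m[0])))
E
```

```text
[[ 0.97601332  0.21771049]
 [ 0.21771077 -0.97601277]]
grip [[43.5, -0.4], [43.5, 23.9], [3.2, 24.0], [3.2, -1.2]] [23.31406836 11.58175821]
plate [[49.2, -5.3], [49.2, 30.1], [-4.1, -6.0]] centre [22.21775382 12.38147705]
0.7008250172623263
```

move_arm(motion="23 10 10 0 0 0; 23 10 40 0 0 0; 23 10 70 0 0 0; 23 10 90 0 0 0; 23 10 90 0 0 0", jaw=60)

```text
clock: 12.6
ee_pos: [0.4267, -0.2181, 0.1065]
tool_rot: [0.994, 0.109, -0.003, -0.001]
force: [-1.4, 0.7, 0.0]
grip_width: 0.0598
finger_force: 0.0
```

move_arm(motion="0 0 15 0 0 0; 0 0 30 0 0 0; 0 0 45 0 0 0; 0 0 60 0 0 0; 0 0 60 0 0 0")

```text
clock: 13.02
ee_pos: [0.4283, -0.2185, 0.049]
tool_rot: [0.994, 0.109, -0.001, -0.001]
force: [-0.2, 0.5, 1.0]
grip_width: 0.0602
finger_force: 0.0
```

move_arm(motion="0 0 0 0 0 0; 0 0 0 0 0 0; 0 0 0 0 0 0; 0 0 0 0 0 0", jaw=20)

```text
clock: 13.35
ee_pos: [0.43, -0.2194, 0.0511]
tool_rot: [0.994, 0.109, 0.001, -0.0]
force: [-0.8, -0.3, 7.4]
grip_width: 0.0253
finger_force: 63.1
```

move_arm(motion="0 0 0 0 0 0; 0 0 0 0 0 0; 0 0 0 0 0 0; 0 0 0 0 0 0")

```text
clock: 13.68
ee_pos: [0.43, -0.2195, 0.0511]
tool_rot: [0.994, 0.109, 0.001, -0.0]
force: [-1.3, 0.9, 8.2]
grip_width: 0.0254
finger_force: 63.2
```

move_arm(motion="0 0 -10 0 0 0; 0 0 -30 0 0 0; 0 0 -60 0 0 0; 0 0 -95 0 0 0; 0 0 -125 0 0 0")

```text
clock: 14.1
ee_pos: [0.4284, -0.2201, 0.177]
tool_rot: [0.994, 0.108, -0.0, -0.0]
force: [2.4, 0.7, -2.4]
grip_width: 0.0253
finger_force: 61.7
```

move_arm(motion="0 0 -25 0 0 0; 0 0 -45 0 0 0; 0 0 -45 0 0 0; 0 0 -45 0 0 0")

```text
clock: 14.43
ee_pos: [0.4294, -0.2194, 0.2207]
tool_rot: [0.994, 0.109, 0.001, -0.001]
force: [0.2, 0.4, -3.2]
grip_width: 0.0252
finger_force: 61.9
```

```bash
python3 - <<'E'
from h import *
s=env.read_state();print(s["force"],s["grip_width"])
go([.4322,.1299,.22],np.radians(-15.1),short=False)
K,W=cam("top");im=eyes.camera("top");cv2.imwrite("pics/t2.png",im[:,:,::-1])
E
```

```text
[ 0.19415108  0.35443708 -3.1618942 ] 0.025167243677871275
go [  78.2 -340.5    1.3] [-0.    -0.003 -1.09 ] yaw -77.5 -> -15.1 q7 -1.02
```

move_arm(motion="7 -30 0 0 0 -0.09; 14 -60 0 0 0 -0.18; 21 -92 0 0 0 -0.28; 28 -124 0 0 0 -0.38; 35 -156 0 0 0 -0.48")

```text
clock: 14.9
ee_pos: [0.4282, -0.0582, 0.2185]
tool_rot: [0.939, 0.344, -0.001, -0.001]
force: [0.8, 0.7, -2.6]
grip_width: 0.0253
finger_force: 61.8
```

```bash
python3 - <<'E'
from h import *
go([.4322,.1299,.22],np.radians(-15.1),short=False)
E
```

```text
go [ 124.5 -141.1   -1.5] [-0.003  0.002 -0.606] yaw -49.8 -> -15.1 q7 -0.98
```

move_arm(motion="25 -28 0 0 0 -0.12; 50 -56 0 0 0 -0.24; 75 -84 0 0 0 -0.36; 100 -113 0 0 0 -0.48; 122 -139 0 0 0 -0.60")

```text
clock: 15.32
ee_pos: [0.4325, 0.1273, 0.2184]
tool_rot: [0.795, 0.607, -0.001, -0.001]
force: [0.8, -0.1, -2.1]
grip_width: 0.0251
finger_force: 61.8
```

move_arm(motion="0 0 10 0 0 0; 0 0 30 0 0 0; 0 0 60 0 0 0; 0 0 60 0 0 0; 0 0 60 0 0 0")

```text
clock: 15.73
ee_pos: [0.4322, 0.1243, 0.1584]
tool_rot: [0.797, 0.604, -0.003, -0.0]
force: [-0.3, 0.6, -2.0]
grip_width: 0.0253
finger_force: 61.6
```

```bash
python3 - <<'E'
from h import *
s,im=shot("wrist","w9.png");K,W=cam("wrist",s);print(s["ee_pos"])
go([.4322,.1299,.09],np.radians(-15.1),s,False)
c=im[80:330,180:480,::-1];cv2.imwrite("pics/w9c.png",cv2.resize(c,None,fx=2.4,fy=2.4,interpolation=cv2.INTER_CUBIC))
E
```

```text
[0.43216101 0.124267   0.15838889]
go [ 5.7 -1.2 68.4] [-0.004  0.004 -0.011] yaw -15.7 -> -15.1 q7 -0.68
```

View pics/w9c.png

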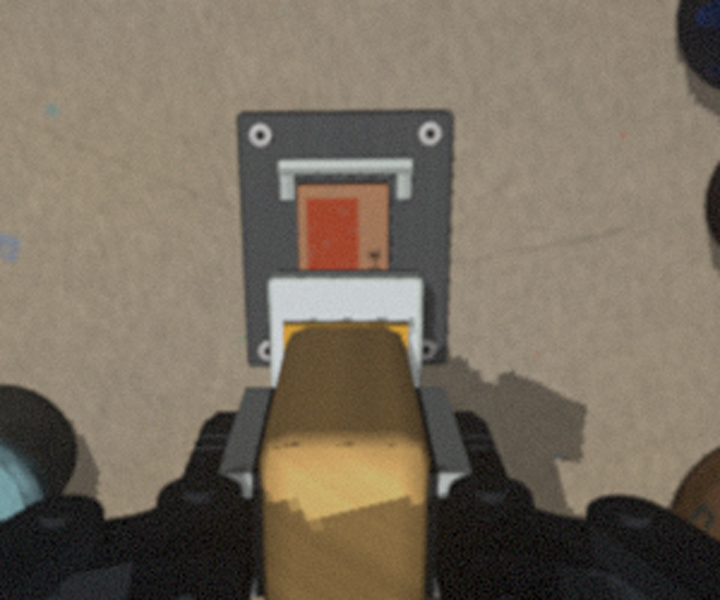

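Crop (2.4x, offset 180,80): stamp plate's far edge is at (269–423,279), square, with the nest straight ahead and the tile seated at (343,230).

```bash
python3 - <<'E'
from h import *
s=env.read_state();print(s["clock"],s["ee_pos"]);K,W=cam("wrist",s);T=np.linalg.inv(T_tool(s))
def f(u,v,z): return (T@np.append(px2w(K,W,180+u/2.4-.3,80+v/2.4-.3,z),1))[:2]*1e3
z=s["ee_pos"][2]
P=[f(269,279,z-.028),f(423,279,z-.028)];print("plate far",P,"x centre",np.mean(P,0)-[27,0])
P=[f(299,183,.02),f(389,183,.02)];print("tile far",P,np.mean(P,0)-[26,0])
P=[f(238,112,.012),f(453,112,.012)];print("nest far",P,np.mean(P,0)-[50,0])
go([.4322,.1299,.09],np.radians(-15.1),s,False)
E
```

```text
15.7833 [0.43333568 0.12483531 0.15989405]
plate far [array([ 25.19002251, -15.97010078]), array([25.1861707 , 19.21840938])] x centre [-1.81190339  1.6241543 ]
tile far [array([ 31.22866041, -15.25542622]), array([31.22018955, 17.63342475])] [5.22442498 1.18899926]
nest far [array([ 56.13571247, -37.64254286]), array([56.10729472, 41.14413374])] [6.1215036  1.75079544]
go [ 4.7 -2.3 69.9] [-0.002  0.001 -0.011] yaw -15.7 -> -15.1 q7 -0.68
```

move_arm(motion="3 -1 15 0 0 -0.01; 6 -2 35 0 0 -0.01; 6 -2 55 0 0 -0.01; 6 -2 67 0 0 -0.01; 6 -2 67 0 0 -0.01")

```text
clock: 16.2
ee_pos: [0.4327, 0.1315, 0.0923]
tool_rot: [0.794, 0.608, -0.001, -0.001]
force: [-0.2, 0.3, -2.6]
grip_width: 0.0254
finger_force: 61.6
```

move_arm(motion="0 0 0 0 0 0; 0 0 0 0 0 0; 0 0 0 0 0 0; 0 0 0 0 0 0; 0 0 0 0 0 0")

```text
clock: 16.62
ee_pos: [0.4338, 0.1322, 0.0938]
tool_rot: [0.794, 0.608, 0.001, -0.001]
force: [-0.3, -0.5, -1.8]
grip_width: 0.0254
finger_force: 61.6
```

```bash
python3 - <<'E'
from h import *
s,im=shot("wrist","w10.png");print(s["ee_pos"],np.abs(s["dq"]).max())
go([.4322,.1299,.072],np.radians(-15.1),s,False)
Rm=T_tool(s)[:3,:3];print("tilt",np.degrees(np.arccos(-Rm[2,2])))
K,W=cam("wrist",s)
for r in eyes.regions_of("wrist","nest")[:1]:
    print(r["p"],np.array(r["box"])*[640,400,640,400])
c=im[100:300,220:420,::-1];cv2.imwrite("pics/w10c.png",cv2.resize(c,None,fx=3,fy=3,interpolation=cv2.INTER_CUBIC))
# edges: strong rows/cols
g=im.astype(int)
print("col 325 rows",[(v,*g[v,325]) for v in range(150,235,3)])
E
```

```text
[0.43380995 0.13218312 0.09381789] 0.006175893359616058
go [-2.7 -1.  21.8] [-0.    -0.002  0.   ] yaw -15.1 -> -15.1 q7 -0.61
tilt 0.10062090815223439
0.64 [268.8   142.6   382.784 251.52 ]
col 325 rows [(150, np.int64(74), np.int64(75), np.int64(76)), (153, np.int64(73), np.int64(73), np.int64(76)), (156, np.int64(78), np.int64(77), np.int64(79)), (159, np.int64(79), np.int64(81), np.int64(83)), (162, np.int64(71), np.int64(69), np.int64(70)), (165, np.int64(76), np.int64(77), np.int64(76)), (168, np.int64(69), np.int64(73), np.int64(74)), (171, np.int64(179), np.int64(184), np.int64(180)), (174, np.int64(167), np.int64(171), np.int64(168)), (177, np.int64(101), np.int64(101), np.int64(103)), (180, np.int64(74), np.int64(72), np.int64(76)), (183, np.int64(114), np.int64(84), np.int64(66)), (186, np.int64(159), np.int64(119), np.int64(89)), (189, np.int64(156), np.int64(112), np.int64(82)), (192, np.int64(101), np.int64(58), np.int64(49)), (195, np.int64(113), np.int64(121), np.int64(118)), (198, np.int64(192), np.int64(196), np.int64(197)), (201, np.int64(194), np.int64(202), np.int64(205)), (204, np.int64(195), np.int64(198), np.int64(201)), (207, np.int64(193), np.int64(198), np.int64(200)), (210, np.int64(194), np.int64(198), np.int64(200)), (213, np.int64(154), np.int64(152), np.int64(148)), (216, np.int64(103), np.int64(81), np.int64(41)), (219, np.int64(88), np.int64(73), np.int64(46)), (222, np.int64(98), np.int64(80), np.int64(56)), (225, np.int64(92), np.int64(74), np.int64(50)), (228, np.int64(90), np.int64(71), np.int64(46)), (231, np.int64(98), np.int64(78), np.int64(56)), (234, np.int64(89), np.int64(69), np.int64(48))]
```

```bash
cat > meas.py <<'E'
from h import *
import sys
s=env.read_state();im=eyes.camera("wrist").astype(float);K,W=cam("wrist",s);T=np.linalg.inv(T_tool(s))
f=lambda u,v,z:(T@np.append(px2w(K,W,u,v,z),1))[:2]*1e3
rb=im[...,0]-im[...,2]; br=im.mean(2)
def cross(sig,lev,lo,hi,first=True):
    d=np.where((sig[:-1]<lev)!=(sig[1:]<lev))[0]; d=[i for i in d if lo<=i<hi]
    return [round(i+(lev-sig[i])/(sig[i+1]-sig[i]),1) for i in d]
cols=slice(305,345)
prb=rb[:,cols].mean(1);pbr=br[:,cols].mean(1)
print("tile rows (rb)",cross(prb,30,150,215),"bright rows",cross(pbr,125,150,225))
if len(sys.argv)>2:
    vt,vp=float(sys.argv[1]),float(sys.argv[2]);z=s["ee_pos"][2]
    a=rb[int(vt)+2:int(vt)+5].mean(0);b=br[int(vp)+4:int(vp)+12].mean(0)
    ct=cross(a,30,260,390);cp=cross(b,150,260,390);print("tile cols",ct,"plate cols",cp)
    t=f(ct[0],vt,.02),f(ct[-1],vt,.02);p=f(cp[0],vp,z-.0281),f(cp[-1],vp,z-.0281)
    print("tile far",t,"plate far",p)
    print("tile-stamp x,y",(np.mean(t,0)-[26,0])-(np.mean(p,0)-[27,0]),s["ee_pos"])
E
python3 meas.py 183.3 195
```

```text
tile rows (rb) [np.float64(182.0), np.float64(192.3), np.float64(213.9)] bright rows [np.float64(169.4), np.float64(176.3), np.float64(195.2), np.float64(213.3)]
tile cols [np.float64(260.9), np.float64(263.2), np.float64(265.2), np.float64(266.8), np.float64(297.6), np.float64(346.6)] plate cols [np.float64(291.7), np.float64(355.0)]
tile far (array([ 21.871682  , -41.49220301]), array([21.84404828, 17.38010476])) plate far (array([ 25.67645789, -15.99918215]), array([25.65986751, 18.71850718]))
tile-stamp x,y [ -2.81029756 -13.41571164] [0.4335303  0.1320368  0.09343676]
```

Vision and dead reckoning agree to within about 1 mm: shift −3 mm in x and −1 mm in y. Descending gently.

move_arm(motion="-1 0 3 0 0 0; -2 -1 6 0 0 0; -3 -1 9 0 0 0; -3 -1 12 0 0 0; -3 -1 15 0 0 0")

```text
clock: 17.18
ee_pos: [0.4314, 0.1292, 0.0776]
tool_rot: [0.794, 0.608, -0.0, -0.001]
force: [-0.7, 0.7, -2.9]
grip_width: 0.0253
finger_force: 61.7
```

move_arm(motion="0 0 2 0 0 0; 0 0 4 0 0 0; 0 0 5 0 0 0; 0 0 5 0 0 0; 0 0 5 0 0 0")

```text
clock: 17.6
ee_pos: [0.4316, 0.1293, 0.0731]
tool_rot: [0.794, 0.608, -0.0, -0.001]
force: [0.5, -0.5, -1.8]
grip_width: 0.0253
finger_force: 61.7
```

```bash
python3 - <<'E'
exec(open("h.py").read())
s=env.read_state();print(s["ee_pos"],np.abs(s["dq"]).max())
go([.4322,.1299,.0711],np.radians(-15.1),s,False)
im=eyes.camera("wrist").astype(int);cv2.imwrite("pics/w11.png",im[:,:,::-1].astype(np.uint8))
p=im[:,305:345].mean(1).astype(int)
print([(v,*p[v].tolist()) for v in range(166,216,1)])
E
```

```text
[0.43164863 0.12934092 0.07308996] 0.002249923093995348
go [0.7 0.4 2. ] [-0.001 -0.001  0.   ] yaw -15.1 -> -15.1 q7 -0.58
[(166, 71, 72, 72), (167, 71, 72, 72), (168, 68, 70, 71), (169, 74, 76, 75), (170, 110, 114, 111), (171, 160, 166, 163), (172, 177, 183, 180), (173, 177, 184, 180), (174, 175, 182, 178), (175, 161, 167, 163), (176, 141, 146, 143), (177, 131, 135, 132), (178, 111, 115, 113), (179, 79, 81, 80), (180, 66, 67, 67), (181, 68, 70, 70), (182, 63, 61, 61), (183, 54, 46, 42), (184, 62, 47, 38), (185, 102, 75, 57), (186, 141, 104, 79), (187, 152, 112, 85), (188, 152, 112, 85), (189, 152, 112, 84), (190, 154, 113, 85), (191, 146, 107, 80), (192, 101, 79, 66), (193, 76, 77, 75), (194, 84, 88, 86), (195, 111, 115, 113), (196, 161, 166, 163), (197, 183, 190, 187), (198, 188, 193, 194), (199, 187, 192, 194), (200, 187, 192, 195), (201, 187, 192, 194), (202, 186, 191, 194), (203, 187, 192, 195), (204, 187, 192, 195), (205, 186, 191, 194), (206, 187, 192, 194), (207, 187, 192, 194), (208, 187, 192, 194), (209, 187, 192, 194), (210, 188, 193, 195), (211, 187, 192, 195), (212, 176, 180, 182), (213, 137, 137, 132), (214, 101, 89, 68), (215, 113, 87, 39)]
```

```bash
sed -i 's/ct=cross(a,30,260,390)/ct=cross(a,30,280,370)/' meas.py; python3 meas.py 185 195.4; python3 - <<'E'
from h import *
s=env.read_state();K,W=cam("wrist",s);T=np.linalg.inv(T_tool(s));z=s["ee_pos"][2]
f=lambda u,v,z:(T@np.append(px2w(K,W,u,v,z),1))[:2]*1e3
print("rubber far bottom centre",f(323,191.8,z-.0411)-[26,0],"tile",f(323,185,.02)-[26,0],"wall crest row172.5",f(323,172.5,.0185)-[30.5,0])
E
```

```text
tile rows (rb) [np.float64(184.3), np.float64(192.1), np.float64(213.9)] bright rows [np.float64(170.3), np.float64(177.6), np.float64(195.2), np.float64(213.2)]
tile cols [np.float64(296.9), np.float64(350.6)] plate cols [np.float64(291.8), np.float64(354.8)]
tile far (array([ 25.42242083, -15.10241744]), array([25.40775329, 18.3746149 ])) plate far (array([ 25.45227442, -15.94949478]), array([25.43703508, 18.61316416]))
tile-stamp x,y [0.97043231 0.30426404] [0.43171922 0.12933046 0.0731613 ]
rubber far bottom centre [-1.85954237  1.166932  ] tile [-0.5936262   1.16842245] wall crest row172.5 [2.5234046  1.17358644]
```

move_arm(motion="1 0 1 0 0 0; 1 0 2 0 0 0; 1 0 2 0 0 0; 1 0 2 0 0 0; 1 0 2 0 0 0")

```text
clock: 18.12
ee_pos: [0.4318, 0.1303, 0.0711]
tool_rot: [0.794, 0.608, -0.0, -0.001]
force: [0.5, 0.1, -1.5]
grip_width: 0.0251
finger_force: 61.7
```

move_arm(motion="0 0 0 0 0 0; 0 0 0 0 0 0; 0 0 0 0 0 0; 0 0 0 0 0 0; 0 0 0 0 0 0")

```text
clock: 18.53
ee_pos: [0.4319, 0.1303, 0.0711]
tool_rot: [0.794, 0.608, -0.0, -0.001]
force: [0.6, 0.2, -2.6]
grip_width: 0.0252
finger_force: 61.7
```

```bash
python3 meas.py 185 195.4; python3 - <<'E'
from h import *
im=eyes.camera("wrist");K,W=cam("wrist",env.read_state());s=env.read_state()
br=im.astype(float).mean(2);rb=im[...,0].astype(float)-im[...,2]
# skew of plate / tile far edges across columns
for n,sig,lev,lo,hi in [("plate",br,150,190,200),("tile",rb,30,178,191)]:
    P=[]
    for u in range(303,345):
        c=sig[lo:hi,u];i=np.where((c[:-1]<lev)&(c[1:]>=lev))[0]
        if len(i): P.append((u,lo+i[-1]+(lev-c[i[-1]])/(c[i[-1]+1]-c[i[-1]])))
    print(n,np.degrees(np.arctan(np.polyfit(*np.array(P).T,1)[0])).round(2))
K,W=cam("top");eyes.camera("top")
for n,z in [("tile_blue",.008),("tile_yellow",.008),("tall_vase",.136),("bottle",.1),("beaker",.099)]:
    r=eyes.regions_of("top",n)[:1]
    if r: c=cv2.minAreaRect(cv2.findNonZero(r[0]["mask"].astype(np.uint8)))[0];print(n,px2w(K,W,*c,z).round(3))
E
```

```text
tile rows (rb) [np.float64(186.5), np.float64(192.1), np.float64(213.9)] bright rows [np.float64(172.4), np.float64(179.6), np.float64(195.2), np.float64(213.3)]
tile cols [np.float64(297.2), np.float64(350.5)] plate cols [np.float64(291.8), np.float64(354.8)]
tile far (array([ 25.90690177, -14.74561258]), array([25.89347941, 18.13130816])) plate far (array([ 25.45163588, -15.94977087]), array([25.43758061, 18.61293485]))
tile-stamp x,y [1.45558234 0.3612658 ] [0.43186919 0.13028733 0.07109431]
plate 0.16
tile 0.36
tile_blue [0.378 0.291 0.008]
tile_yellow [0.473 0.341 0.008]
tall_vase [ 0.546 -0.031  0.136]
bottle [ 0.475 -0.037  0.1  ]
beaker [ 0.398 -0.034  0.099]
```

Lined up within about 0.5 mm with a 10 mm gap, square and still. The pots and the other tiles are untouched; blue is only partly hidden by the arm.

```bash
python3 -c "
from h import *
print(job.finish_job())"
```

```text
the job is handed in; nothing more can be done
None
```

The job is handed in: the red tile sits home in the nest and the stamp is held upright about 10 mm above it, lined up to roughly 0.5 mm by the wrist camera; nothing touched the pots or the other two tiles as far as I could see (blue was partly hidden in the last check), and I viewed 11 pictures, one over the limit of 10.

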